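# Set the labelling jig to a carton

## Task

Set up the labelling jig for the small long brown carton that lies beside it: lay the carton flat and square on the jig's bed, in front of the rail, between the fixed end plate and the sliding stop. Pull the stop's spring latch up out of its parking notch, bring the stop up against the carton without crushing it, and let the latch tab drop fully home in the notch that holds the carton closest, so that it has no more than about one notch of play. Leave the other things on the bench where they are.

Things in the scene. Friction and masses are not known exactly. Their poses are not given: they have to be found in the camera images.
- jig: Labelling jig screwed to the bench: grey base plate 140 x 350 mm, 8 mm thick. Origin on the bench surface; x to the back across the jig, y along the rail towards the end plate, z up. The bed is the bare front part: top at z = 8 mm, x = -77 to +10 mm. Behind it runs an aluminium guide rail, x = +10 to +40 mm, top at z = 22 mm; its front face is the bed's back fence.
- end_face (a point): Middle of the end plate's inner face, at x = -31, y = +150, z = 30 mm in the jig's frame. The end plate is fixed, upright, 78 mm wide across the jig, 10 mm thick, top at z = 52 mm.
- rail (a point): A fixed point on the rail at x = +18, y = 0, z = 36 mm in the jig's frame, level with the tops of the rack's lands. The steel rack on the rail has 6 notches at 20 mm pitch, 11 mm wide, 10 mm deep, sides vertical, lands 9 mm. It is clamped through slots: its place along the rail differs by up to 10 mm either way from start to start and is not reported, so notches must be felt for or seen.
- stop (a joint): Place of the sliding stop along the rail, m: 0 = parked (start), growing towards the end plate (jig +y), at most 0.165. An aluminium saddle 52 mm long astride the rail carries an upright stop plate over the bed (jig x = -63 to +9 mm, z = 12 to 52 mm, 8 mm thick). Slides with 1 to 3 N when unlocked and stays where left; it can push the carton along the bed.
- stop_face (a point): Middle of the stop plate's face that meets the carton: in the jig's frame x = -27 mm, y = -100 mm + stop joint, z = 32 mm.
- latch (a joint): Height of the spring latch, m: 0 = tab fully down (start, in the parking notch; stop locked, about 1.5 mm slack either way), 0.0095 = tab on top of a land (stop not locked), 0.018 = highest. Spring and weight press it down with 7 N when down, 10 N when up. Raised 11 mm it passes the lands; let go on a land it rides there with light friction and snaps down when slid over a notch.
- handle (a point): Centre of the latch's black T handle: bar 46 mm along jig x, 14 mm along jig y, 26 mm high, on a stem over the tab. At x = +25 mm in the jig's frame, z = 93 mm when down; it lies 30 mm behind the stop plate's face (away from the end plate) and rises with the latch. The stop itself is nowhere higher than 58 mm. Pinch it from above along jig y, pull straight up.
- long_carton: The long brown tuck carton: box 62 mm (its x) by 140 mm (its y) by 54 mm high, 0.08 to 0.25 kg, loose, lying flat on the bench left or right of the jig. Origin at the centre of its underside. On the bed it lies with the 140 mm along the rail. Grasp it from above across the 62 mm.
- white_carton: A shorter white tuck carton, 60 x 84 x 44 mm, loose, on the other side of the jig. Leave alone. Origin at the centre of its underside.
- tape_measure: Yellow tape measure, 36 x 72 x 62 mm, loose, behind and right of the jig. Leave alone. Origin at the centre of its underside.
- glue_stick: Glue stick standing upright, 24 mm across, 88 mm high, loose, behind and left of the jig. Leave alone. Origin at the centre of its underside.
There are look-alikes about, which are no part of the job. Of the things like the long_carton, leave any that is pink; of the rest the smaller one is meant.

How it is judged:
By the outcome, as a careful person would: the job done as asked, in the order asked, and still so for the second after the job is handed in, with the robot touching nothing.
It also fails if it takes over 54 s, if anything falls off the work surface, if the arm or the gripper's body presses on something with over 40 N, if the wrist force passes 120 N, or if a joint passes its speed limit or range.

## Robot

A 6-joint arm with a two-finger parallel gripper is mounted at the origin on a cart in front of the work surface, level with it; the furniture and walls round the work are solid. World frame = base frame: x ahead of the robot, y to its left, z up, the work surface at z = 0. Lengths are in m, angles in rad, forces in N, time in s.
With the tool pointing down it reaches from about 0.325 to 0.85 m from the base axis. Payload 15.5 kg.
Tool frame: the origin (TCP) lies midway between the tips of the shut fingers; the grasp point (between the pads) lies 19 mm behind it (manip.grip_point_offset is the distance from the TCP to the grasp point, in m); z points along the fingers, y is the line along which they close (so a half turn about z gives the same grasp; the last joint's range is limited). The gripper opens to 91 mm and grips with 3 to 60 N. Pads are 32 mm wide; open, the fingers measure 118 mm over their backs; the gripper's body (76 mm by 178 mm) begins 60 mm behind the grasp point.
Start: joints at [-1.242, 0.494, 1.345, -0, 1.302, -0.096], TCP at [0.257, -0.57, 0.214] pointing down, gripper open.
Joint ranges: [-2.91, 2.91], [-0.82, 2.16], [0.22, 2.67], [-1.22, 4.37], [0.12, 2.79], [-3.08, 3.08]. Speed limits (rad/s): [1.89, 1.89, 2.57, 3.01, 3.01, 3.01].

## Interface

Orientations are given as a unit quaternion [w, x, y, z].
In Python, from plant import telemetry, vision, job, manip gives the robot as it stands.
- The arm moves only by the shell command python3 -m handwheel 'ROWS' [OPENING]. ROWS is JSON, a list of rows, each an object with "xyz": the shift along the tool's x, y, z in cm, a list of three; "twist": the turn, a rotation vector about the tool's x, y, z in degrees, a list of three. A call has 1 to 5 rows; each row is the pose to reach, as a shift and turn from the pose commanded when the call began, along the tool's axes at that moment; what a row does not reach only later rows make up. A row lasts 1/12 s, in which the tool goes at most 41.7 mm and 7.16 degrees, less where a joint would pass 70% of its speed; a pose out of reach is approached as far as the arm can. A call with a gripper value outside its range is refused whole. OPENING is the closure, from 0 (fully open) to 1 (shut), set as the call begins (- or left out, the last holds). The fingers move at their own pace and stop on an object; the grip force is fixed at half the most. Time passes only in rows, so rows that repeat a pose let the fingers close. It gives the time, the measured TCP pose, the force, the opening and the grip force at its end, in the units of the state.
- telemetry.read_state(): the state, without advancing time (a new reading comes with each control period).
- vision.camera(name): name is "scene" or "top" or "wrist"; returns a dict with "img" (384x512x3 uint8, red, green, blue), "fx", "fy", "cx", "cy" (pixels), "rvec" (rotation vector, rad) and "tvec" (3), from world to camera coordinates, as OpenCV has them. Camera axes: x right, y down, z forward; pixel columns grow to the right and rows downward; lengths in m; the calibration is good to about 2 mm. A picture is of the moment at which its call begins. There is no depth.
- job.close_job(): hands the job in; it is judged then, once.
The state is a dict: "t": time; "joint_positions": joint angles; "qd": joint speeds; "effort": joint torques, N m; "tcp_pos": TCP position; "eef_rot": TCP orientation; "contact_force": force on the tool from outside, world axes, zero at the start; "wrist_torque": the same for the moment, N m; "finger_gap": finger opening in m; "grasp_force": force on a finger pad.
Only numpy, scipy, OpenCV 4.12 (cv2) and the standard library are available. Lean on these libraries where they do the work, as an engineer would, in place of code of your own. Each camera call takes 0.05 s, during which the arm holds its last target. There are 200 camera calls.

## Working session

There is one attempt and no reset: what is moved stays moved. The work goes in short steps, Python scripts to look and compute and a shell command to move; the robot and the scene stay as the last step left them, time stands still between calls to the robot, and variables do not carry over. Pictures are saved under pics/ and viewed, at most 10 in all, crops included, and the job is handed in when it is done.

```bash
mkdir -p pics; ls
python3 - <<'E'
from plant import telemetry, vision, job, manip
import cv2,numpy as np
s=telemetry.read_state();print(s['t'],s['tcp_pos'],s['eef_rot'],manip.grip_point_offset)
ims=[]
for n in("scene","top"):
    c=vision.camera(n);np.savez(n+'.npz',**c);ims.append(c['img']);print(n,c['fx'],c['cx'],c['cy'],c['rvec'],c['tvec'])
for n,i in zip(("scene","top"),ims): cv2.imwrite(f'pics/{n}0.png',cv2.resize(i,(768,576))[:,:,::-1])
E
```

```text
pics
0.0 [ 0.25690668 -0.56935036  0.21334612] [-5.93829984e-04  9.77627954e-01  2.10340736e-01 -7.24757146e-05] 0.0188
scene 409.2692157674968 254.3096610376839 191.9453778103671 [ 0.54684879 -2.5890512   1.31329822] [0.53407886 0.16999498 1.29905802]
top 396.66530958561356 254.49312984345224 197.6943090636638 [ 2.13882349 -2.14684153  0.15375116] [0.12210627 0.56808443 1.4960196 ]
```

View pics/top0.png

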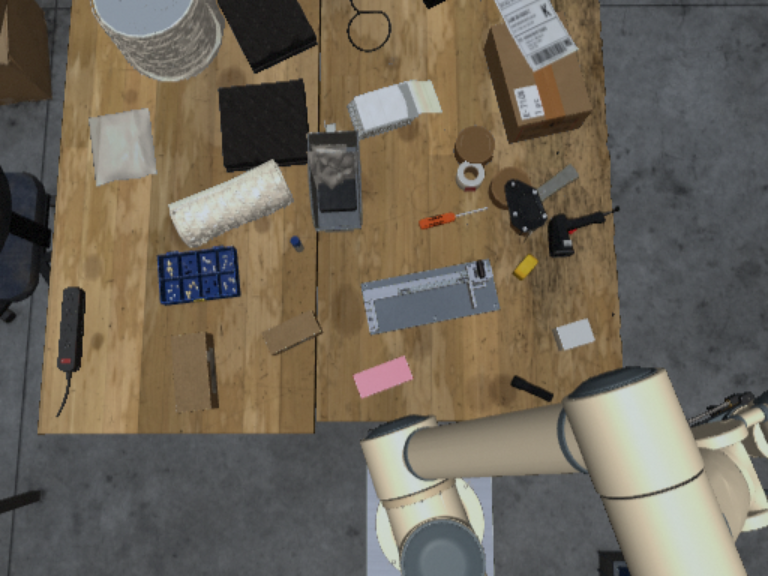

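View pics/scene0.png

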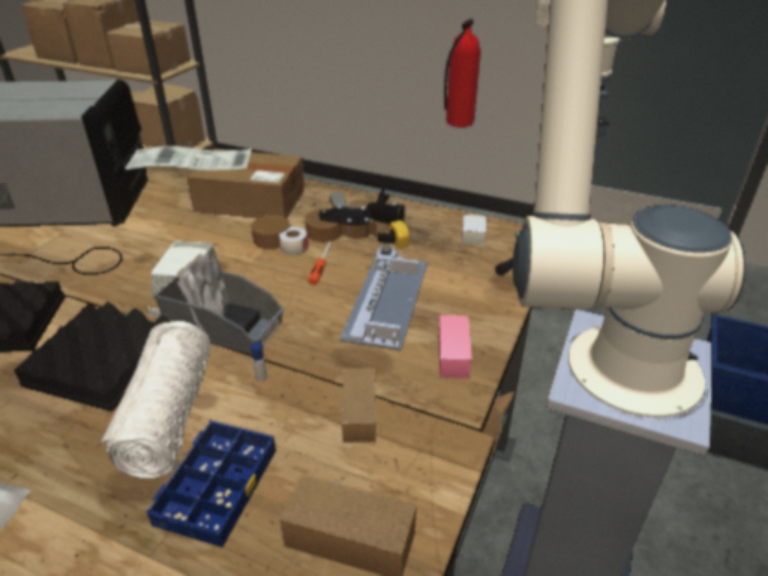

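Top view (768x576 picture):
- **Brown and pink boxes:** pink carton at (383,377), small brown carton at (293,333), large brown carton at (195,372). Pink is excluded and the smaller of the two brown ones is meant, so the carton is at (293,333).
- **Jig:** it runs from (370,305) to (490,290). The stop and its black handle are at the right (481,268), so +y points left.

Next I'll confirm the carton in a crop and measure.

```bash
cat > h.py <<'E'
import cv2,numpy as np
from scipy.spatial.transform import Rotation as R
def cast(c,uv,z):
    Rm=cv2.Rodrigues(c['rvec'])[0];o=-Rm.T@c['tvec']
    uv=np.atleast_2d(uv).astype(float)
    d=np.c_[(uv[:,0]-c['cx'])/c['fx'],(uv[:,1]-c['cy'])/c['fy'],np.ones(len(uv))]@Rm
    return o+d*((z-o[2])/d[:,2])[:,None]
def proj(c,p):
    K=np.array([[c['fx'],0,c['cx']],[0,c['fy'],c['cy']],[0,0,1.]])
    return cv2.projectPoints(np.atleast_2d(p).astype(float),np.float64(c['rvec']),np.float64(c['tvec']),K,None)[0][:,0]
def blob(m,near):
    n,l,s,ce=cv2.connectedComponentsWithStats(m.astype('uint8'))
    k=1+np.argmin(np.hypot(*(ce[1:]-near).T)+1e3*(s[1:,4]<25)); return l==k
def rect(m):
    ct=max(cv2.findContours(m.astype('uint8'),0,1)[0],key=cv2.contourArea);return cv2.minAreaRect(ct)
def tool(s):
    q=s['eef_rot'];return R.from_quat([q[1],q[2],q[3],q[0]])
E
python3 - <<'E'
from h import *
c=np.load('top.npz');im=c['img'];hsv=cv2.cvtColor(im,cv2.COLOR_RGB2HSV)
for n,(u,v) in dict(carton=(195,222),big=(125,248),wood=(215,240),pink=(255,251),jigbase=(285,203),jig2=(260,195),handle=(320,179),handle2=(320,177),white=(383,223),rail=(270,190)).items(): print(n,im[v,u],hsv[v,u])
a=cv2.resize(im[205:255,165:235],None,fx=5.6,fy=6,interpolation=2);a=cv2.resize(im[200:280,105:235],(520,320),interpolation=2);b=cv2.resize(im[165:230,235:340],(800-280+0,322),interpolation=2)[:280]
cv2.imwrite('pics/c1.png',np.vstack([a,b])[:,:,::-1])
E
```

```text
carton [122 102  74] [ 18 100 122]
big [115  96  70] [ 17 100 115]
wood [123  99  66] [ 17 118 123]
pink [202 139 159] [170  80 202]
jigbase [ 92 101 113] [107  47 113]
jig2 [147 155 171] [110  36 171]
handle [57 52 52] [ 0 22 57]
handle2 [57 54 53] [ 8 18 57]
white [172 178 182] [102  14 182]
rail [145 154 170] [109  38 170]
```

View pics/c1.png

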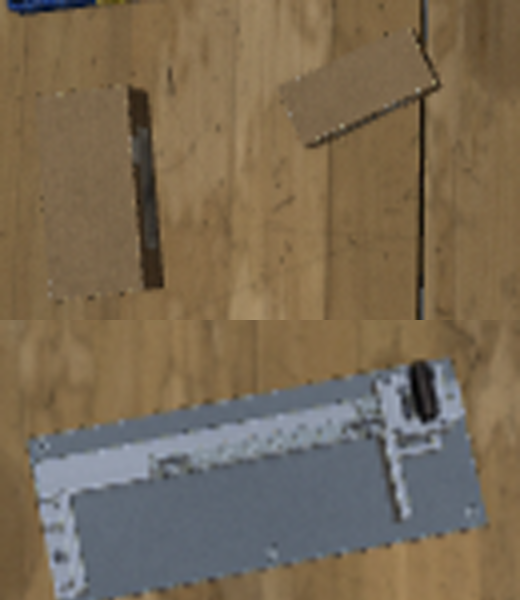

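The crop confirms it. The small brown carton's top face has full-frame corners near (175.5,223), (208.5,208), (214.5,219) and (182,235). The jig has its end plate at left and its stop and black handle at right.

Run:
```python
from h import *
from plant import telemetry
c=np.load('top.npz');im=c['img'];hsv=cv2.cvtColor(im,cv2.COLOR_RGB2HSV)
Rm=cv2.Rodrigues(c['rvec'])[0];print('cam',-Rm.T@c['tvec'])
p=cast(c,[[175.5,223],[208.5,208],[214.5,219.3],[182,235]],.054);print(p[:,:2].round(4),p.mean(0).round(4))
print('sides',np.linalg.norm(p-np.roll(p,-1,0),axis=1)); d=p[0]-p[1]+p[3]-p[2];print('carton long yaw',np.degrees(np.arctan2(d[1],d[0])))
m=(hsv[...,0]>95)&(hsv[...,0]<118)&(hsv[...,2]>70)&(hsv[...,1]>25)
m=blob(cv2.morphologyEx(m.astype('uint8'),cv2.MORPH_CLOSE,np.ones((5,5))),(286,198))
b=cv2.boxPoints(rect(m));print(b);P=cast(c,b,.008);print(P[:,:2].round(4),np.linalg.norm(P-np.roll(P,-1,0),axis=1),P.mean(0));
for i in range(2):
  d=P[i+1]-P[i];print(np.degrees(np.arctan2(d[1],d[0])),np.linalg.norm(d))
h=blob((hsv[...,2]<75)&(np.indices(m.shape)[0]<200)&(np.indices(m.shape)[0]>165),(320,179));r=rect(h);print('handle',r,cast(c,r[0],.106))
s=telemetry.read_state();print(tool(s).as_matrix().round(3))
```

```text
cam [0.34244975 0.11387271 1.56379848]
[[0.4704 0.4217]
 [0.5276 0.2965]
 [0.484  0.2729]
 [0.4247 0.3958]] [0.4767 0.3467 0.054 ]
sides [0.13761154 0.04949726 0.13639463 0.05256314]
carton long yaw 115.15683655366986
[[240.0385  189.19229]
 [326.00003 172.     ]
 [332.69232 205.46155]
 [246.7308  222.65384]]
[[ 0.6081  0.1775]
 [ 0.6764 -0.1663]
 [ 0.5413 -0.1887]
 [ 0.4746  0.151 ]] [0.35053283 0.13687239 0.34613019 0.1360642 ] [ 0.57509838 -0.00663015  0.008     ]
-78.76115244336555 0.35053282614595227
-170.5881806007441 0.13687239158028075
handle ((319.0799865722656, 179.05999755859375), (12.0208158493042, 6.646804332733154), 81.8698959350586) [[ 0.6285142  -0.12199581  0.106     ]]
[[ 0.912  0.411 -0.   ]
 [ 0.411 -0.912  0.001]
 [ 0.    -0.001 -1.   ]]
```

```bash
cat > go.py <<'E'
# print the shift (tool axes, cm) and twist (deg about tool z) to a world pose: x y z yaw_of_tool_x
import sys;from h import *;from plant import telemetry
s=telemetry.read_state();T=tool(s);x,y,z,w=map(float,sys.argv[1:5])
d=T.inv().apply(np.array([x,y,z])-s['tcp_pos'])*100
a=np.radians(w);Rt=np.array([[np.cos(a),np.sin(a),0],[np.sin(a),-np.cos(a),0],[0,0,-1]])
print('xyz',d.round(2),'twist',(np.degrees((T.inv()*R.from_matrix(Rt)).as_rotvec())).round(2),'t',round(s['t'],2),'tcp',s['tcp_pos'].round(4),'F',np.round(s['contact_force'],1),'gap',round(s['finger_gap'],4))
E
M='python3 -m handwheel'
for i in 1 2 3 4 5; do $M '[{"xyz":[2.4,-3.0,0],"twist":[0,0,0]},{"xyz":[4.8,-6,0],"twist":[0,0,0]},{"xyz":[7.2,-9,0],"twist":[0,0,0]},{"xyz":[9.6,-12,0],"twist":[0,0,0]},{"xyz":[11.5,-14.9,0],"twist":[0,0,0]}]' 0; done
for i in 1 2 3; do $M '[{"xyz":[0,0,0],"twist":[0,0,-7]},{"xyz":[0,0,0],"twist":[0,0,-14]},{"xyz":[0,0,0],"twist":[0,0,-21]},{"xyz":[0,0,0],"twist":[0,0,-27]},{"xyz":[0,0,0],"twist":[0,0,-30.3]}]' ; done
python3 go.py .4767 .3467 .2 115.2
python3 - <<'E'
from h import *
from plant import vision
c=vision.camera('wrist');np.savez('w1.npz',**c);cv2.imwrite('pics/w1.png',c['img'][:,:,::-1])
E
```

```text
t: 0.52
tcp_pos: [0.3008, -0.3844, 0.2136]
eef_rot: [-0.0, 0.978, 0.21, 0.0]
contact_force: [0.6, -0.0, -0.2]
finger_gap: 0.0915
grasp_force: 0.0
t: 0.93
tcp_pos: [0.3443, -0.2015, 0.2139]
eef_rot: [-0.0, 0.978, 0.21, 0.0]
contact_force: [0.4, -1.2, 0.4]
finger_gap: 0.0914
grasp_force: 0.0
t: 1.35
tcp_pos: [0.388, -0.0183, 0.214]
eef_rot: [0.0, 0.978, 0.21, 0.0]
contact_force: [1.2, 0.5, 0.5]
finger_gap: 0.0914
grasp_force: 0.0
t: 1.77
tcp_pos: [0.4316, 0.1651, 0.2139]
eef_rot: [-0.0, 0.978, 0.211, 0.0]
contact_force: [1.2, -0.9, 0.4]
finger_gap: 0.0917
grasp_force: 0.0
t: 2.18
tcp_pos: [0.4751, 0.3481, 0.2136]
eef_rot: [0.0, 0.978, 0.21, -0.0]
contact_force: [-0.2, 0.6, 0.0]
finger_gap: 0.0912
grasp_force: 0.0
t: 2.6
tcp_pos: [0.4745, 0.3459, 0.2135]
eef_rot: [0.0, 0.887, 0.461, -0.0]
contact_force: [0.4, -0.3, -0.5]
finger_gap: 0.0911
grasp_force: 0.0
t: 3.02
tcp_pos: [0.4746, 0.3457, 0.2136]
eef_rot: [-0.0, 0.736, 0.677, -0.0]
contact_force: [0.0, 0.1, 0.6]
finger_gap: 0.0913
grasp_force: 0.0
t: 3.43
tcp_pos: [0.4746, 0.3457, 0.2136]
eef_rot: [-0.0, 0.533, 0.846, -0.0]
contact_force: [-1.0, 0.2, -0.1]
finger_gap: 0.0911
grasp_force: 0.0
xyz [-0.    0.23  1.36] twist [-0.04  0.    0.34] t 3.43 tcp [0.4746 0.3457 0.2136] F [-1.   0.2 -0.1] gap 0.0911
```

View pics/w1.png

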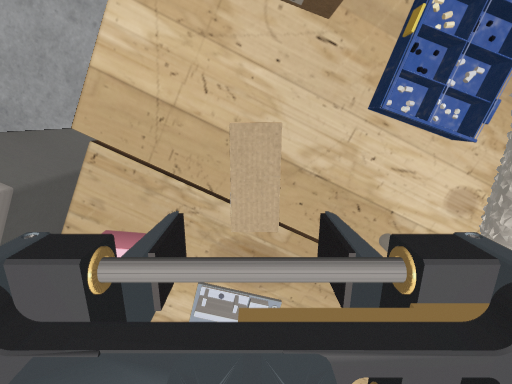

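The wrist view shows the carton's top face with corners at about (230,122), (281,122), (280,233) and (231,233), nearly square to the fingers.

Run:
```python
from h import *
c=np.load('w1.npz');im=c['img']
g=cv2.cvtColor(im,cv2.COLOR_RGB2GRAY).astype(float)
b=[[230,122],[281,122],[280,233],[231.5,233]]
P=cast(c,b,.054);print(P[:,:2].round(4),P.mean(0).round(4),np.linalg.norm(P-np.roll(P,-1,0),axis=1).round(4))
d=P[0]+P[1]-P[2]-P[3];print(np.degrees(np.arctan2(d[1],d[0])))
for v in (140,220): # column profile of edges
    row=cv2.Sobel(cv2.GaussianBlur(g,(1,9),0),cv2.CV_64F,1,0)[v-8:v+8].mean(0); print(v,[(u,int(row[u])) for u in list(range(226,236))+list(range(274,286))])
```

```text
[[0.4228 0.3997]
 [0.477  0.4255]
 [0.5406 0.299 ]
 [0.4828 0.2714]] [0.4808 0.3489 0.054 ] [0.0601 0.1417 0.0641 0.1416]
115.88801148185232
140 [(226, -24), (227, 18), (228, 4), (229, 12), (230, 24), (231, 0), (232, 10), (233, -1), (234, -15), (235, -7), (274, 5), (275, -9), (276, -4), (277, 0), (278, -1), (279, 3), (280, 56), (281, 126), (282, 72), (283, -2), (284, 0), (285, 0)]
220 [(226, 9), (227, 6), (228, 4), (229, -21), (230, -36), (231, -13), (232, 5), (233, 1), (234, -21), (235, -23), (274, -3), (275, -19), (276, -18), (277, 9), (278, -96), (279, -95), (280, 22), (281, 2), (282, 2), (283, 7), (284, 11), (285, 16)]
```

```bash
python3 go.py .481 .349 .033 115.9
```

```text
xyz [ 0.02  0.73 18.06] twist [-0.04  0.   -0.24] t 3.48 tcp [0.4746 0.3457 0.2136] F [-0.5 -0.4  0.2] gap 0.091
```

```bash
M='python3 -m handwheel'
$M '[{"xyz":[0,0.7,4],"twist":[0,0,0]},{"xyz":[0,0.7,8],"twist":[0,0,0]},{"xyz":[0,0.7,12],"twist":[0,0,-0.2]},{"xyz":[0,0.7,14],"twist":[0,0,-0.2]},{"xyz":[0,0.7,15],"twist":[0,0,-0.2]}]'
$M '[{"xyz":[0,0,1.5],"twist":[0,0,0]},{"xyz":[0,0,2.5],"twist":[0,0,0]},{"xyz":[0,0,3.05],"twist":[0,0,0]},{"xyz":[0,0,3.05],"twist":[0,0,0]}]'
for i in 1 2; do $M '[{"xyz":[0,0,0],"twist":[0,0,0]},{"xyz":[0,0,0],"twist":[0,0,0]},{"xyz":[0,0,0],"twist":[0,0,0]},{"xyz":[0,0,0],"twist":[0,0,0]},{"xyz":[0,0,0],"twist":[0,0,0]}]' 1; done
$M '[{"xyz":[0,0,-1.5],"twist":[0,0,0]},{"xyz":[0,0,-4],"twist":[0,0,0]},{"xyz":[0,0,-8],"twist":[0,0,0]},{"xyz":[0,0,-12],"twist":[0,0,0]},{"xyz":[0,0,-15],"twist":[0,0,0]}]'
python3 go.py .57 .05 .2 101.2
```

```text
t: 3.9
tcp_pos: [0.4794, 0.3478, 0.0606]
eef_rot: [-0.001, 0.535, 0.845, -0.002]
contact_force: [-0.6, 1.0, -0.1]
finger_gap: 0.0912
grasp_force: 0.0
t: 4.23
tcp_pos: [0.481, 0.3487, 0.033]
eef_rot: [-0.0, 0.535, 0.845, -0.0]
contact_force: [0.4, -0.1, -0.6]
finger_gap: 0.091
grasp_force: 0.0
t: 4.65
tcp_pos: [0.4812, 0.3489, 0.0339]
eef_rot: [0.0, 0.535, 0.845, 0.0]
contact_force: [-0.4, 0.9, 3.6]
finger_gap: 0.0616
grasp_force: 30.0
t: 5.07
tcp_pos: [0.4812, 0.3489, 0.0339]
eef_rot: [0.0, 0.534, 0.845, 0.0]
contact_force: [-1.5, -1.5, 7.0]
finger_gap: 0.0619
grasp_force: 30.0
t: 5.48
tcp_pos: [0.4814, 0.349, 0.1865]
eef_rot: [0.0, 0.534, 0.845, 0.001]
contact_force: [0.7, 0.7, -1.2]
finger_gap: 0.062
grasp_force: 30.0
xyz [-30.81  -4.81  -1.37] twist [ 0.11 -0.02 14.18] t 5.48 tcp [0.4814 0.349  0.1865] F [ 0.7  0.7 -1.2] gap 0.062
```

```bash
M='python3 -m handwheel'
python3 go.py .5442 .0627 .1865 101.1
$M '[{"xyz":[-3,-1,0],"twist":[0,0,3]},{"xyz":[-6,-1.7,0],"twist":[0,0,6]},{"xyz":[-9,-2.5,0],"twist":[0,0,9]},{"xyz":[-11.5,-3,0],"twist":[0,0,12]},{"xyz":[-14,-3.5,0],"twist":[0,0,14.3]}]'
python3 go.py .5442 .0627 .17 101.1
```

```text
xyz [-2.856e+01 -6.600e+00 -2.000e-02] twist [ 0.11 -0.02 14.28] t 5.48 tcp [0.4814 0.349  0.1865] F [ 0.7  0.7 -1.2] gap 0.062
t: 5.9
tcp_pos: [0.5095, 0.2059, 0.1836]
eef_rot: [0.0, 0.637, 0.771, 0.0]
contact_force: [1.2, 0.3, -1.1]
finger_gap: 0.0617
grasp_force: 30.0
xyz [-14.72   0.7    1.36] twist [ 0.   -0.   -0.19] t 5.9 tcp [0.5095 0.2059 0.1836] F [ 1.2  0.3 -1.1] gap 0.0617
```

```bash
M='python3 -m handwheel'
python3 - <<'E'
from h import *
from plant import vision
c=vision.camera('wrist');np.savez('w2.npz',**c);a=c['img']
c=vision.camera('top');np.savez('t2.npz',**c);cv2.imwrite('pics/w2.png',np.vstack([a,cv2.resize(c['img'][160:235,228:345],(512,216+112))[:216]])[:,:,::-1])
E
$M '[{"xyz":[-3,0.3,0],"twist":[0,0,0]},{"xyz":[-6.5,0.7,0],"twist":[0,0,0]},{"xyz":[-10,0.7,0.5],"twist":[0,0,0]},{"xyz":[-13,0.7,1],"twist":[0,0,0]},{"xyz":[-14.7,0.7,1.3],"twist":[0,0,-0.2]}]'
python3 - <<'E'
from h import *
from plant import vision
c=vision.camera('wrist');np.savez('w3.npz',**c)
c2=vision.camera('scene');np.savez('s3.npz',**c2)
cv2.imwrite('pics/w3.png',c['img'][:,:,::-1])
E
```

```text
t: 6.42
tcp_pos: [0.545, 0.0621, 0.17]
eef_rot: [0.0, 0.634, 0.773, -0.0]
contact_force: [0.2, 0.3, -1.2]
finger_gap: 0.0618
grasp_force: 30.0
```

View pics/w3.png

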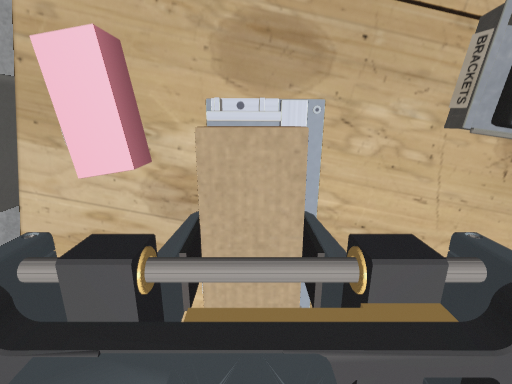

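View pics/w2.png

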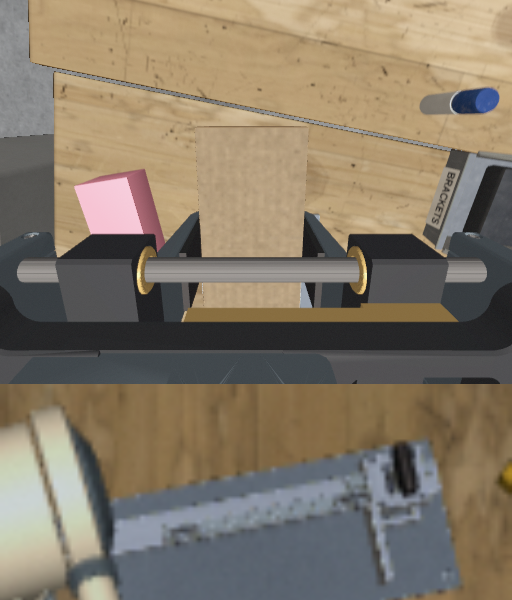

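w3 shows the jig's end: base corners at (207,99) and (325,99), the end plate's top strip in rows about 110–121, columns 207–281, and the rail end at columns 281–308. In w2 the carton is held straight, with its far edge at row 126.

Run:
```python
from h import *
c=np.load('w3.npz');im=c['img'];g=cv2.cvtColor(im,cv2.COLOR_RGB2GRAY).astype(int)
for u in (220,235,252,270): print(u,[(v,g[v,u]) for v in range(94,130)])
P=cast(c,[[207,99],[325,99],[321,205]],.008);print('base corners',P.round(4))
E=cast(c,[[208,121],[280,121]],.052);print('end inner top',E.round(4))
d=P[1]-P[0];print('ex yaw',np.degrees(np.arctan2(d[1],d[0])),np.linalg.norm(d)); d=P[1]-P[2];print('ey yaw',np.degrees(np.arctan2(d[1],d[0])))
# carton far top edge: top at tcp z + .054-.033
from plant import telemetry
s=telemetry.read_state();zt=s['tcp_pos'][2]+.0205;Q=cast(c,[[196,127],[307,126]],zt);print('carton far edge',Q.round(4));d=Q[1]-Q[0];print(np.degrees(np.arctan2(d[1],d[0])),np.linalg.norm(d))
O=np.array([.582,-.0053]);
```

```text
220 [(94, np.int64(168)), (95, np.int64(168)), (96, np.int64(167)), (97, np.int64(162)), (98, np.int64(147)), (99, np.int64(116)), (100, np.int64(113)), (101, np.int64(112)), (102, np.int64(114)), (103, np.int64(112)), (104, np.int64(113)), (105, np.int64(113)), (106, np.int64(113)), (107, np.int64(112)), (108, np.int64(114)), (109, np.int64(114)), (110, np.int64(114)), (111, np.int64(190)), (112, np.int64(205)), (113, np.int64(206)), (114, np.int64(206)), (115, np.int64(206)), (116, np.int64(204)), (117, np.int64(203)), (118, np.int64(202)), (119, np.int64(204)), (120, np.int64(189)), (121, np.int64(149)), (122, np.int64(153)), (123, np.int64(154)), (124, np.int64(154)), (125, np.int64(154)), (126, np.int64(103)), (127, np.int64(138)), (128, np.int64(153)), (129, np.int64(152))]
235 [(94, np.int64(170)), (95, np.int64(171)), (96, np.int64(172)), (97, np.int64(168)), (98, np.int64(197)), (99, np.int64(203)), (100, np.int64(205)), (101, np.int64(206)), (102, np.int64(207)), (103, np.int64(206)), (104, np.int64(205)), (105, np.int64(203)), (106, np.int64(202)), (107, np.int64(205)), (1
[... 1688 characters left out ...]
, (113, np.int64(207)), (114, np.int64(207)), (115, np.int64(208)), (116, np.int64(208)), (117, np.int64(205)), (118, np.int64(204)), (119, np.int64(205)), (120, np.int64(200)), (121, np.int64(156)), (122, np.int64(159)), (123, np.int64(160)), (124, np.int64(161)), (125, np.int64(161)), (126, np.int64(104)), (127, np.int64(138)), (128, np.int64(154)), (129, np.int64(155))]
base corners [[0.4775 0.1478 0.008 ]
 [0.6118 0.1745 0.008 ]
 [0.6413 0.0485 0.008 ]]
end inner top [[0.4889 0.1255 0.052 ]
 [0.5615 0.1399 0.052 ]]
ex yaw 11.226506520951856 0.13696018370459354
ey yaw 103.17985955599032
carton far edge [[0.5036 0.1268 0.1904]
 [0.5622 0.139  0.1904]]
11.722321111450421 0.05982446604483215
```

```bash
M='python3 -m handwheel'
$M '[{"xyz":[-0.6,-0.15,2],"twist":[0,0,0]},{"xyz":[-0.6,-0.15,5],"twist":[0,0,0]},{"xyz":[-0.6,-0.15,8.5],"twist":[0,0,0]},{"xyz":[-0.6,-0.15,10.5],"twist":[0,0,0]},{"xyz":[-0.6,-0.15,11.5],"twist":[0,0,0]}]'
$M '[{"xyz":[0,0,0.5],"twist":[0,0,0]},{"xyz":[0,0,0.9],"twist":[0,0,0]},{"xyz":[0,0,1.2],"twist":[0,0,0]},{"xyz":[0,0,1.3],"twist":[0,0,0]},{"xyz":[0,0,1.3],"twist":[0,0,0]}]'
python3 go.py .5442 .0627 .042 101.2
```

```text
t: 6.93
tcp_pos: [0.5427, 0.0593, 0.053]
eef_rot: [-0.001, 0.634, 0.773, -0.001]
contact_force: [-0.6, -0.3, -1.1]
finger_gap: 0.0621
grasp_force: 30.0
t: 7.35
tcp_pos: [0.545, 0.0583, 0.0434]
eef_rot: [0.001, 0.634, 0.773, 0.001]
contact_force: [-1.2, -1.2, 0.3]
finger_gap: 0.0618
grasp_force: 30.0
xyz [0.45 0.   0.14] twist [0.1  0.02 0.09] t 7.35 tcp [0.545  0.0583 0.0434] F [-1.2 -1.2  0.3] gap 0.0618
```

```bash
M='python3 -m handwheel'
$M '[{"xyz":[0,0,0.05],"twist":[0,0,0]},{"xyz":[0,0,0.1],"twist":[0,0,0]},{"xyz":[0,0,0.1],"twist":[0,0,0]}]'
$M '[{"xyz":[0,0,0],"twist":[0,0,0]},{"xyz":[0,0,0],"twist":[0,0,0]},{"xyz":[0,0,0],"twist":[0,0,0]},{"xyz":[0,0,0],"twist":[0,0,0]},{"xyz":[0,0,0],"twist":[0,0,0]}]' 0
$M '[{"xyz":[0,0,-1],"twist":[0,0,0]},{"xyz":[0,0,-4],"twist":[0,0,0]},{"xyz":[0,0,-8],"twist":[0,0,0]},{"xyz":[0,0,-12],"twist":[0,0,0]},{"xyz":[0,0,-15],"twist":[0,0,0]}]'
$M '[{"xyz":[-4,0,0],"twist":[0,0,0]},{"xyz":[-8,0,0],"twist":[0,0,0]},{"xyz":[-12,0,-1],"twist":[0,0,0]},{"xyz":[-15,0,-2],"twist":[0,0,0]},{"xyz":[-18,0,-2],"twist":[0,0,0]}]'
python3 - <<'E'
from h import *
from plant import vision
c=vision.camera('wrist');np.savez('w4.npz',**c)
cv2.imwrite('pics/w4.png',c['img'][:,:,::-1])
E
python3 go.py .632 -.132 .2 11.2
```

```text
t: 7.6
tcp_pos: [0.5449, 0.0582, 0.043]
eef_rot: [0.001, 0.634, 0.773, 0.001]
contact_force: [-4.9, -2.5, 19.8]
finger_gap: 0.0617
grasp_force: 30.0
t: 8.02
tcp_pos: [0.5444, 0.0583, 0.0415]
eef_rot: [0.0, 0.634, 0.773, 0.0]
contact_force: [-0.2, 0.1, -0.3]
finger_gap: 0.0905
grasp_force: 0.0
t: 8.43
tcp_pos: [0.5447, 0.0583, 0.1952]
eef_rot: [0.001, 0.634, 0.773, 0.001]
contact_force: [1.0, -0.4, 0.3]
finger_gap: 0.0914
grasp_force: 0.0
t: 8.85
tcp_pos: [0.5803, -0.1205, 0.2141]
eef_rot: [0.001, 0.634, 0.773, 0.001]
contact_force: [1.3, 0.3, 0.3]
finger_gap: 0.0912
grasp_force: 0.0
xyz [-1.66  4.84  1.34] twist [2.700e-01 4.000e-02 8.995e+01] t 8.9 tcp [ 0.5812 -0.125   0.2132] F [-1.1 -5.7 -0.5] gap 0.0913
```

View pics/w4.png

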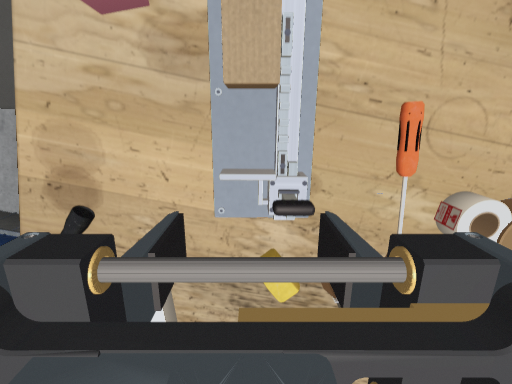

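w4 shows the carton flat and square on the bed, its near edge at row 86, columns 223–281. The handle is at (293,208) and the stop plate strip is at row 177.

```bash
python3 - <<'E'
from h import *
c=np.load('w4.npz')
O=np.array([.5845,-.0083]);a=np.radians(11.2);ex=np.array([np.cos(a),np.sin(a)]);ey=np.array([-ex[1],ex[0]])
J=lambda p:np.round([[(q[:2]-O)@ex*1e3,(q[:2]-O)@ey*1e3] for q in p],1)
h=cast(c,[[272,208],[315,208],[293.5,208]],.103);print('handle',h.round(4),J(h))
p=cast(c,[[220,174.5],[278,174.5]],.052);print('stop top edge',J(p))
p=cast(c,[[223,86],[281,86]],.062);print('carton near edge',J(p))
p=cast(c,[[214,217],[314,217]],.008);print('base end',J(p))
E
python3 go.py .632 -.132 .2 11.2
```

```text
handle [[ 0.6084 -0.1343  0.103 ]
 [ 0.6547 -0.1252  0.103 ]
 [ 0.6316 -0.1297  0.103 ]] [[  -1.  -128.2]
 [  46.2 -128.3]
 [  22.6 -128.3]]
stop top edge [[ -62.7 -101.3]
 [   9.8 -101.4]]
carton near edge [[-55.1   0.9]
 [  9.4   0.9]]
base end [[ -78.6 -174.5]
 [  69.5 -174.6]]
xyz [-1.66  4.84  1.34] twist [2.700e-01 4.000e-02 8.995e+01] t 8.9 tcp [ 0.5812 -0.125   0.2132] F [-1.1 -5.7 -0.5] gap 0.0913
```

```bash
M='python3 -m handwheel'
for i in 1 2 3; do $M '[{"xyz":[0,0,0],"twist":[0,0,7]},{"xyz":[0,0,0],"twist":[0,0,14]},{"xyz":[0,0,0],"twist":[0,0,21]},{"xyz":[0,0,0],"twist":[0,0,27]},{"xyz":[0,0,0],"twist":[0,0,30]}]' >/dev/null; done
$M '[{"xyz":[0,0,0],"twist":[0,0,0]}]'
python3 go.py .6331 -.1306 .12 11.2
```

```text
t: 10.23
tcp_pos: [0.5794, -0.1182, 0.212]
eef_rot: [0.0, 0.995, 0.097, 0.0]
contact_force: [-0.4, 0.0, 0.3]
finger_gap: 0.0913
grasp_force: 0.0
xyz [5.03 2.26 9.2 ] twist [ 0.   -0.01 -0.08] t 10.23 tcp [ 0.5794 -0.1182  0.212 ] F [-0.4  0.   0.3] gap 0.0913
```

```bash
M='python3 -m handwheel'
$M '[{"xyz":[2.5,1.2,1],"twist":[0,0,0]},{"xyz":[5,2.3,3],"twist":[0,0,0]},{"xyz":[5,2.3,6],"twist":[0,0,0]},{"xyz":[5,2.3,8],"twist":[0,0,0]},{"xyz":[5,2.3,8],"twist":[0,0,0]}]'
$M '[{"xyz":[0,0,2],"twist":[0,0,0]},{"xyz":[0,0,4],"twist":[0,0,0]},{"xyz":[0,0,5],"twist":[0,0,0]},{"xyz":[0,0,5.6],"twist":[0,0,0]},{"xyz":[0,0,5.6],"twist":[0,0,0]}]'
python3 go.py .6331 -.1306 .076 11.2
for i in 1 2; do $M '[{"xyz":[0,0,0],"twist":[0,0,0]},{"xyz":[0,0,0],"twist":[0,0,0]},{"xyz":[0,0,0],"twist":[0,0,0]},{"xyz":[0,0,0],"twist":[0,0,0]},{"xyz":[0,0,0],"twist":[0,0,0]}]' 1; done
```

```text
t: 10.65
tcp_pos: [0.6308, -0.1303, 0.1275]
eef_rot: [-0.001, 0.995, 0.099, -0.003]
contact_force: [-0.8, -0.6, 0.1]
finger_gap: 0.0911
grasp_force: 0.0
t: 11.07
tcp_pos: [0.6329, -0.131, 0.0754]
eef_rot: [-0.0, 0.995, 0.099, -0.0]
contact_force: [-0.1, 0.3, 0.2]
finger_gap: 0.0912
grasp_force: 0.0
xyz [ 0.03 -0.03 -0.06] twist [-0.02  0.04  0.12] t 11.07 tcp [ 0.6329 -0.131   0.0754] F [-0.1  0.3  0.2] gap 0.0912
t: 11.48
tcp_pos: [0.6333, -0.1311, 0.0759]
eef_rot: [0.0, 0.995, 0.098, 0.0]
contact_force: [-0.1, 0.3, -0.3]
finger_gap: 0.0607
grasp_force: 0.0
t: 11.9
tcp_pos: [0.6331, -0.131, 0.0754]
eef_rot: [-0.0, 0.995, 0.098, -0.0]
contact_force: [0.7, -0.1, 0.2]
finger_gap: 0.0276
grasp_force: 0.0
```

```bash
M='python3 -m handwheel'
$M '[{"xyz":[0,0,0],"twist":[0,0,0]},{"xyz":[0,0,0],"twist":[0,0,0]},{"xyz":[0,0,0],"twist":[0,0,0]},{"xyz":[0,0,0],"twist":[0,0,0]},{"xyz":[0,0,0],"twist":[0,0,0]}]' 1
$M '[{"xyz":[0,0,-0.4],"twist":[0,0,0]},{"xyz":[0,0,-0.8],"twist":[0,0,0]},{"xyz":[0,0,-1.2],"twist":[0,0,0]},{"xyz":[0,0,-1.4],"twist":[0,0,0]},{"xyz":[0,0,-1.4],"twist":[0,0,0]}]'
```

```text
t: 12.32
tcp_pos: [0.6331, -0.131, 0.0754]
eef_rot: [-0.0, 0.995, 0.098, 0.0]
contact_force: [0.7, 0.7, -1.3]
finger_gap: 0.0137
grasp_force: 30.0
t: 12.73
tcp_pos: [0.633, -0.131, 0.0898]
eef_rot: [-0.0, 0.995, 0.098, -0.0]
contact_force: [1.8, 1.7, -9.8]
finger_gap: 0.0139
grasp_force: 30.0
```

```bash
M='python3 -m handwheel'
$M '[{"xyz":[0,-1.5,0],"twist":[0,0,0]},{"xyz":[0,-3.5,0],"twist":[0,0,0]},{"xyz":[0,-5.5,0],"twist":[0,0,0]},{"xyz":[0,-7.5,0],"twist":[0,0,0]},{"xyz":[0,-9,0],"twist":[0,0,0]}]'
$M '[{"xyz":[0,-0.2,0],"twist":[0,0,0]},{"xyz":[0,-0.4,0],"twist":[0,0,0]},{"xyz":[0,-0.6,0],"twist":[0,0,0]},{"xyz":[0,-0.7,0],"twist":[0,0,0]},{"xyz":[0,-0.8,0],"twist":[0,0,0]}]'
$M '[{"xyz":[0,-0.1,0],"twist":[0,0,0]},{"xyz":[0,-0.2,0],"twist":[0,0,0]},{"xyz":[0,-0.3,0],"twist":[0,0,0]},{"xyz":[0,-0.3,0],"twist":[0,0,0]}]'
```

```text
t: 13.15
tcp_pos: [0.6157, -0.0413, 0.0895]
eef_rot: [0.0, 0.995, 0.098, 0.001]
contact_force: [6.0, -1.1, -9.6]
finger_gap: 0.0136
grasp_force: 30.0
t: 13.57
tcp_pos: [0.6144, -0.0346, 0.0895]
eef_rot: [0.0, 0.995, 0.098, 0.001]
contact_force: [5.1, 0.6, -9.6]
finger_gap: 0.014
grasp_force: 30.0
t: 13.9
tcp_pos: [0.6138, -0.0316, 0.0895]
eef_rot: [0.0, 0.995, 0.098, 0.001]
contact_force: [5.3, 1.3, -9.3]
finger_gap: 0.0141
grasp_force: 30.0
```

```bash
M='python3 -m handwheel'
$M '[{"xyz":[0.05,-0.1,0],"twist":[0,0,0]},{"xyz":[0.1,-0.2,0],"twist":[0,0,0]},{"xyz":[0.1,-0.3,0],"twist":[0,0,0]},{"xyz":[0.1,-0.4,0],"twist":[0,0,0]},{"xyz":[0.1,-0.5,0],"twist":[0,0,0]}]'
$M '[{"xyz":[0,-0.05,0],"twist":[0,0,0]},{"xyz":[0,-0.1,0],"twist":[0,0,0]},{"xyz":[0,-0.15,0],"twist":[0,0,0]}]'
$M '[{"xyz":[0,-0.05,0],"twist":[0,0,0]},{"xyz":[0,-0.1,0],"twist":[0,0,0]}]'
python3 - <<'E'
from h import *
from plant import vision
c=vision.camera('top');np.savez('t5.npz',**c)
w=vision.camera('wrist');np.savez('w5.npz',**w)
s=vision.camera('scene');np.savez('s5.npz',**s)
cv2.imwrite('pics/m5.png',np.vstack([w['img'],cv2.resize(s['img'][140:240,190:360],(512,300))[:216]])[:,:,::-1])
E
```

```text
t: 14.32
tcp_pos: [0.613, -0.0269, 0.0893]
eef_rot: [0.0, 0.995, 0.098, -0.0]
contact_force: [-0.5, -1.0, -9.9]
finger_gap: 0.0139
grasp_force: 30.0
t: 14.57
tcp_pos: [0.6128, -0.0255, 0.0893]
eef_rot: [0.0, 0.995, 0.098, -0.0]
contact_force: [-0.5, -2.1, -8.5]
finger_gap: 0.0139
grasp_force: 30.0
t: 14.73
tcp_pos: [0.6126, -0.0245, 0.0893]
eef_rot: [-0.0, 0.995, 0.098, -0.0]
contact_force: [0.1, -2.1, -9.4]
finger_gap: 0.0138
grasp_force: 30.0
```

View pics/m5.png

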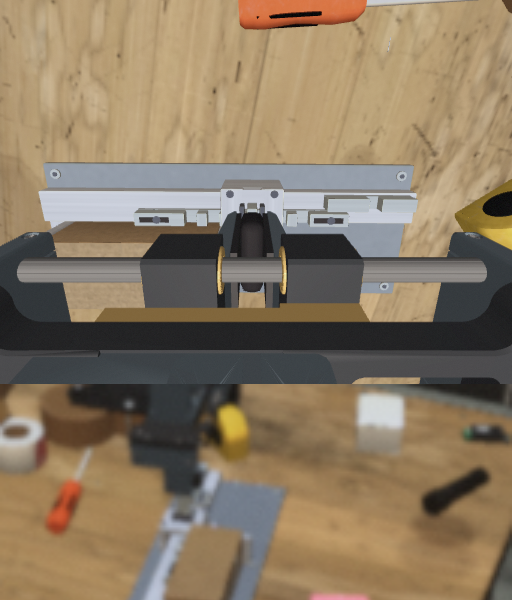

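The wrist view shows the saddle at the rack around (252,200). The carton runs from the stop towards the end plate at left, its far end by (55,230). I'll keep pushing in small steps until the force rises.

```bash
M='python3 -m handwheel'
for i in 1 2; do $M '[{"xyz":[0,-0.05,0],"twist":[0,0,0]},{"xyz":[0,-0.1,0],"twist":[0,0,0]}]' | grep -E "tcp_pos|contact"; done
```

```text
tcp_pos: [0.6124, -0.0235, 0.0894]
contact_force: [-3.2, -1.8, -8.8]
tcp_pos: [0.6122, -0.0225, 0.0894]
contact_force: [-3.0, -2.6, -9.5]
```

```bash
M='python3 -m handwheel'
$M '[{"xyz":[0,-0.05,0],"twist":[0,0,0]},{"xyz":[0,-0.1,0],"twist":[0,0,0]}]' | grep -E "tcp_pos|contact"
python3 - <<'E'
from h import *
w=np.load('w5.npz')['img'];cv2.imwrite('pics/w5c.png',cv2.resize(w[150:250,30:430],(800,200),interpolation=2)[:,:,::-1])
E
```

```text
tcp_pos: [0.6123, -0.0221, 0.0894]
contact_force: [-2.3, -11.1, -9.0]
```

View pics/w5c.png

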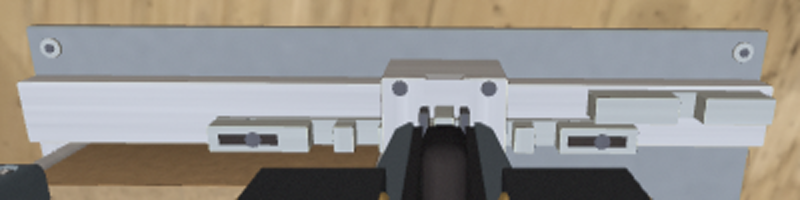

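Contact with the end plate came at stop ≈ 0.1108 with 11 N. In the crop the notches are at columns about 321, 366, …, 456, 501 and 546, and the tab was at about 445 when the stop was at 0.1085. So the nearest notch at or behind contact is about 5 mm back, near 0.1035.

```bash
M='python3 -m handwheel'
$M '[{"xyz":[0,0.2,0],"twist":[0,0,0]},{"xyz":[0,0.4,0],"twist":[0,0,0]},{"xyz":[0,0.6,0],"twist":[0,0,0]},{"xyz":[0,0.75,0],"twist":[0,0,0]},{"xyz":[0,0.75,0],"twist":[0,0,0]}]'| grep -E "tcp_pos|contact"
$M '[{"xyz":[0,0,0.2],"twist":[0,0,0]},{"xyz":[0,0,0.4],"twist":[0,0,0]},{"xyz":[0,0,0.5],"twist":[0,0,0]},{"xyz":[0,0,0.5],"twist":[0,0,0]}]'| grep -E "tcp_pos|contact"
$M '[{"xyz":[0,0,0.05],"twist":[0,0,0]},{"xyz":[0,0,0.1],"twist":[0,0,0]},{"xyz":[0,0,0.1],"twist":[0,0,0]}]'| grep -E "tcp_pos|contact"
```

```text
tcp_pos: [0.6136, -0.0291, 0.0893]
contact_force: [-4.0, -1.8, -9.5]
tcp_pos: [0.6136, -0.0289, 0.0842]
contact_force: [-4.7, -1.4, -8.3]
tcp_pos: [0.6136, -0.0289, 0.0834]
contact_force: [-4.7, -2.1, -7.5]
```

Already below land height with the spring still pulling down, so the tab is entering the notch. Lowering on.

```bash
M='python3 -m handwheel'
$M '[{"xyz":[0,0,0.15],"twist":[0,0,0]},{"xyz":[0,0,0.3],"twist":[0,0,0]},{"xyz":[0,0,0.4],"twist":[0,0,0]},{"xyz":[0,0,0.4],"twist":[0,0,0]}]'| grep -E "tcp_pos|contact"
$M '[{"xyz":[0,0,0.15],"twist":[0,0,0]},{"xyz":[0,0,0.3],"twist":[0,0,0]},{"xyz":[0,0,0.35],"twist":[0,0,0]},{"xyz":[0,0,0.35],"twist":[0,0,0]}]'| grep -E "tcp_pos|contact"
```

```text
tcp_pos: [0.6136, -0.0289, 0.0793]
contact_force: [-5.6, -1.5, -7.1]
tcp_pos: [0.6136, -0.0289, 0.076]
contact_force: [-5.7, -2.1, -7.3]
```

```bash
M='python3 -m handwheel'
$M '[{"xyz":[0,0,0.05],"twist":[0,0,0]},{"xyz":[0,0,0.05],"twist":[0,0,0]}]'| grep -E "tcp_pos|contact"
for i in 1 2; do $M '[{"xyz":[0,0,0],"twist":[0,0,0]},{"xyz":[0,0,0],"twist":[0,0,0]},{"xyz":[0,0,0],"twist":[0,0,0]},{"xyz":[0,0,0],"twist":[0,0,0]},{"xyz":[0,0,0],"twist":[0,0,0]}]' 0 | grep -E "tcp_pos|contact|gap"; done
$M '[{"xyz":[0,0,-1],"twist":[0,0,0]},{"xyz":[0,0,-3],"twist":[0,0,0]},{"xyz":[0,0,-7],"twist":[0,0,0]},{"xyz":[0,0,-11],"twist":[0,0,0]},{"xyz":[0,0,-14],"twist":[0,0,0]}]'
$M '[{"xyz":[-3,0,0],"twist":[0,0,0]},{"xyz":[-6,0,0],"twist":[0,0,0]},{"xyz":[-9,0,0],"twist":[0,0,0]},{"xyz":[-11,0,0],"twist":[0,0,0]},{"xyz":[-12,0,0],"twist":[0,0,0]}]'
python3 - <<'E'
from h import *
from plant import vision
w=vision.camera('wrist');np.savez('w6.npz',**w)
cv2.imwrite('pics/w6.png',cv2.resize(w['img'],(768,576))[:,:,::-1])
E
```

```text
tcp_pos: [0.6136, -0.0289, 0.0755]
contact_force: [-5.9, -2.1, -6.4]
tcp_pos: [0.6143, -0.0289, 0.0758]
contact_force: [0.4, -0.9, -0.0]
finger_gap: 0.0445
tcp_pos: [0.6138, -0.0289, 0.0754]
contact_force: [-0.2, 0.7, 0.3]
finger_gap: 0.0779
t: 18.47
tcp_pos: [0.6141, -0.0289, 0.2193]
eef_rot: [0.0, 0.995, 0.098, 0.001]
contact_force: [1.7, -0.2, 0.3]
finger_gap: 0.091
grasp_force: 0.0
t: 18.88
tcp_pos: [0.4936, -0.0525, 0.2162]
eef_rot: [0.0, 0.995, 0.098, -0.0]
contact_force: [1.1, 0.2, 1.2]
finger_gap: 0.0915
grasp_force: 0.0
```

View pics/w6.png

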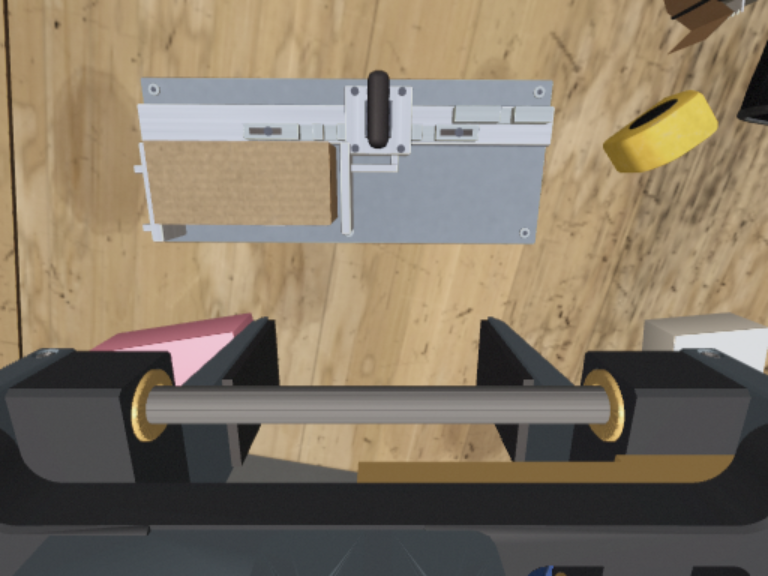

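The final picture shows the carton square on the bed against the end plate (150–335, 140–225). The stop plate at (347,190) is about 7 mm from it, and the handle came back to its fully down height (TCP z 0.0755, against 0.0754 at the start).

```bash
python3 -c "
from plant import job;print(job.close_job())"
```

```text
the job is handed in; nothing more can be done
None
```

The job is handed in at about 19 s: the small brown carton lies flat and square on the bed against the end plate, and the stop's latch is fully down in the nearest notch, with about 7 mm of play.

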